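# Sort measured spacer bars by length into the tray rows

## Robot

A 6-joint arm with a two-finger parallel gripper is mounted at the origin on the work surface. World frame = base frame: x ahead of the robot, y to its left, z up, the work surface at z = 0. Lengths are in m, angles in rad, forces in N, time in s.
With the tool pointing down it reaches from about 0.325 to 0.925 m from the base axis. Payload 3.1 kg.
Tool frame: the origin (TCP) lies on the mounting face of the last link; the fingertips stand 173 mm ahead of it and the grasp point (between the pads) lies 155 mm ahead of it; z points along the fingers, y is the direction in which the jaws open and shut (so a half turn about z gives the same grasp; the last joint's range is limited). The gripper opens to 85 mm and grips with 20 to 120 N. Pads are 22 mm wide; open, the fingers measure 114 mm over their backs; the gripper's body (76 mm by 85 mm) begins 54 mm behind the grasp point. The pads swing forward as they close: fully open they stand 13 mm farther back than shut.
Start: joints at [1.161, 0.217, 1.613, -0, 1.311, -0.112], TCP at [0.183, 0.598, 0.405] pointing down, gripper open.
Joint ranges: [-2.75, 2.75], [-0.78, 2.1], [0.31, 2.55], [-1.13, 4.27], [0.13, 2.63], [-2.58, 2.58]. Speed limits (rad/s): [2.79, 2.79, 3.14, 3.14, 3.14, 3.14].

## Interface

Orientations are given as a unit quaternion [w, x, y, z].
In Python, from cell import * gives the robot as it stands. The module is installed in compiled form; this text tells all that it offers. Calls block until the motion is done:
- reach(position, orientation): joint-space move of the TCP to a pose.
- move_linear(position, speed=0.15, frame=None, force_limit=None): straight line of the TCP; frame=None keeps the orientation; speed is the mean speed in m/s. With force_limit (N) it stops when the force on the tool has changed by that much, and returns True; else False.
- goto_joints(angles): joint-space move.
- grip(opening, newtons=None): finger opening in m; newtons is the grip in N (None keeps the last); returns when the fingers have stopped.
- pause(seconds).
- solve_ik(position, orientation): joint angles nearest the present ones, or None.
- get_state(): the state.
- grab_frame(name): name is "scene" or "top"; returns a dict with "img" (420x560x3 uint8, red, green, blue), "z_map" (420x560 float32, m along the optical axis (not along the pixel's ray), 0 where there is no reading), "K" (3x3 intrinsics, pixels), "k1" (the pictures are not rectified: a ray, as slopes to the right and down, at radius r is drawn at 1 + k1 r^2 times it, then the intrinsics apply), "R" (3x3) and "t" (3): a world point X has camera coordinates R X + t. Camera axes: x right, y down, z forward; pixel columns grow to the right and rows downward; lengths in m; the calibration is good to about 2 mm. A picture is of the moment at which its call begins.
A pose or a line that the arm cannot do raises PlanningError and nothing moves.
- hand_in(): hands the job in, once; it reports no verdict.
The state is a dict: "time": time; "joint_positions": joint angles; "joint_vel": joint speeds; "joint_efforts": joint torques, N m; "ee_pos": TCP position; "orientation": TCP orientation; "force": force on the tool from outside, world axes, zero at the start; "moment": the same for the moment, N m; "grip_width": finger opening in m.
Only numpy, scipy, OpenCV 4.12 (cv2) and the standard library are available. Lean on these libraries where they do the work, as an engineer would, in place of code of your own. Each camera call takes 0.05 s, during which the arm holds its last target.

## Task

Three spacer bars of different lengths have been measured and lie loose on the bench. Put each one in the empty half of the tray row that already holds a bar of the same length, lying flat and lengthwise along the row, clear of the ribs, the same way up as it lies now. Set the bars down rather than dropping them, and leave the bars already in the tray, the caliper, the mouse and the loupe where they are.

Things in the scene. Friction and masses are not known exactly. Their poses are not given: they have to be found in the camera images.
- tray: Low black tray, grey rim and ribs, fixed; 320 mm (x) by 226 (y). Origin: centre of underside, z up; +x points roughly to world +y. Inside floor 6 mm up, 310 x 216 mm. Rim 5 mm thick, 10 mm above the floor. Two ribs along x at y = -36 and +36 mm, 4 mm wide, 4 mm above the floor, make three rows along x, 68 to 70 mm wide, middles at y = -72, 0, +72 mm. Each row's +x half holds a bar.
- tray_free (a point): Point on the tray's inside floor, middle row, at tray x = -70 mm, y = 0: a good centre for the bar to be laid in the middle row (the other rows' are 72 mm either side, along y). Axes as the tray's. The empty part of each row runs from tray x = -155 mm to +20 mm or further.
- bar_short: The loose short bar: plain aluminium square bar, 70 mm long (its x), 26 x 26 mm in section, with two dark screw holes in the top, lying on the bench to the robot's right. Origin: centre of its underside, z up. Mass 90 to 330 g.
- bar_medium: The loose medium bar: plain aluminium square bar, 100 mm long (its x), 26 x 26 mm in section, with two dark screw holes in the top, lying on the bench to the robot's right. Origin: centre of its underside, z up. Mass 90 to 330 g.
- bar_long: The loose long bar: plain aluminium square bar, 130 mm long (its x), 26 x 26 mm in section, with two dark screw holes in the top, lying on the bench to the robot's right. Origin: centre of its underside, z up. Mass 90 to 330 g.
- row_bar_short: The short bar already in the tray, same as bar_short (70 x 26 x 26 mm, length along its x, which points the same way as the tray's x). It lies loose on the tray floor, in the middle of its row, its centre 85 mm from the tray's origin towards +x; which of the three rows varies. Origin: centre of its underside, z up. To stay where it is.
- row_bar_medium: The medium bar already in the tray, same as bar_medium (100 x 26 x 26 mm, length along its x, which points the same way as the tray's x). It lies loose on the tray floor, in the middle of its row, its centre 85 mm from the tray's origin towards +x; which of the three rows varies. Origin: centre of its underside, z up. To stay where it is.
- row_bar_long: The long bar already in the tray, same as bar_long (130 x 26 x 26 mm, length along its x, which points the same way as the tray's x). It lies loose on the tray floor, in the middle of its row, its centre 85 mm from the tray's origin towards +x; which of the three rows varies. Origin: centre of its underside, z up. To stay where it is.
- caliper: Bystander: steel sliding caliper with a black body, about 200 mm long (its x), 12 mm high, flat on the bench beyond the bars. Origin: underside, near its slider.
- mouse: Bystander: black computer mouse, 110 x 62 x 34 mm, on a blue pad beyond the tray. Origin: centre of its underside.
- loupe: Bystander: black eye loupe, a squat turned cylinder 42 mm across and 44 mm high, standing between the robot and the loose bars. Origin: centre of its underside.
Mind the look-alikes: they are no part of the job. Leave any orange or pink look-alike of the bar_short alone. Leave any orange look-alike of the bar_medium alone.

How it is judged:
By the outcome, as a careful person would: the job done as asked, in the order asked, and still so for the second after the job is handed in, with the robot touching nothing.
It also fails if it takes over 69 s, if anything falls off the work surface, if the arm or the gripper's body presses on something with over 40 N, if the wrist force passes 120 N, or if a joint passes its speed limit or range.

## Working session

There is one attempt and no reset: what is moved stays moved. The work goes in short steps, each a Python script; the robot and the scene stay as the last script left them, time stands still between calls to the robot, and variables do not carry over. Pictures are saved under pics/ and viewed, and the job is handed in when it is done.

```bash
mkdir -p pics
python3 - <<'E'
from cell import *
import cv2,numpy as np
for n in("scene","top"):
    f=grab_frame(n); cv2.imwrite(f"pics/{n}0.png",f["img"][:,:,::-1]); np.savez(f"{n}0.npz",**f)
    print(n,f["K"].tolist(),f["k1"],np.round(-f["R"].T@f["t"],3),(f["z_map"]>0).mean())
s=get_state();print(s["time"],s["orientation"],s["grip_width"])
E
```

```text
scene [[428.44733216647234, 0.0, 278.36620431821274], [0.0, 428.44733216647234, 204.31217362703944], [0.0, 0.0, 1.0]] -0.08336301400575999 [1.279 0.48  0.584] 0.9880187074829933
top [[473.1330680357817, 0.0, 281.3726473487779], [0.0, 473.1330680357817, 209.65206916333557], [0.0, 0.0, 1.0]] -0.14902416505404806 [ 0.359 -0.062  1.025] 0.9961054421768708
0.1 [-2.87974064e-04  1.48349269e-01  9.88934428e-01 -1.05248081e-03] 0.08579887751450095
```

View pics/scene0.png

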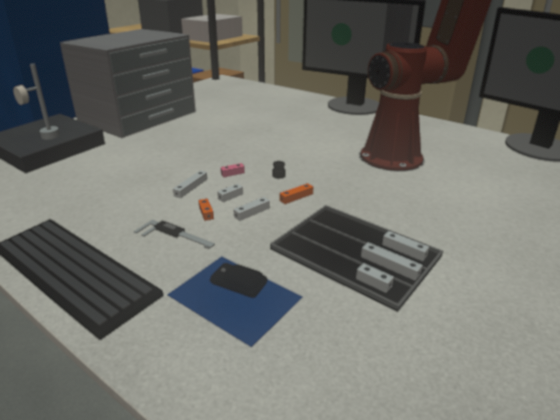

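View pics/top0.png

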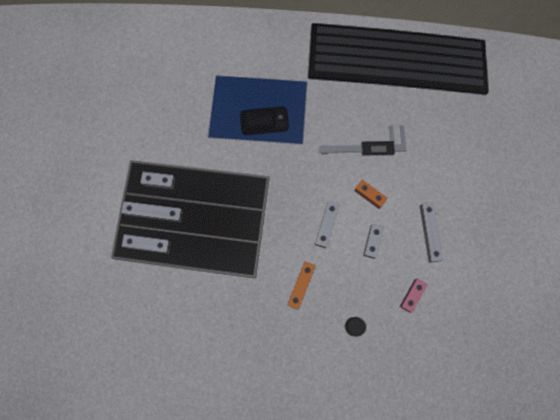

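The scene view shows the robot at the top right and the tray at about (355,250). In the top view, the tray bars are short (157,180), long (151,212) and medium (146,244). The loose aluminium bars look like medium (327,225), short (374,241) and long (431,233). I'll measure them next.

```bash
cat > h.py <<'E'
import numpy as np,cv2
def rays(f,uv):
    K=f["K"];k1=float(f["k1"])
    # OpenCV model with k1 only is the same distortion
    return cv2.undistortPoints(np.asarray(uv,float).reshape(-1,1,2),K,np.array([k1,0,0,0,0]))[:,0]
def plane(f,uv,z):
    n=rays(f,uv);d=np.c_[n,np.ones(len(n))]@f["R"];c=-f["R"].T@f["t"]
    return c+d*((z-c[2])/d[:,2])[:,None]
def cloud(f):
    h,w=f["z_map"].shape
    uv=np.stack(np.meshgrid(np.arange(w),np.arange(h)),-1).reshape(-1,2)
    n=rays(f,uv);z=f["z_map"].reshape(-1).astype(float)
    P=(np.c_[n,np.ones(len(n))]*z[:,None]-f["t"])@f["R"]
    P[z==0]=np.nan
    return P.reshape(h,w,3)
def blobs(f,lo,hi,amin=60):
    P=cloud(f);Z=P[...,2]
    m=((Z>lo)&(Z<hi)).astype(np.uint8)
    n,L,st,ce=cv2.connectedComponentsWithStats(m)
    out=[]
    for i in range(1,n):
        if not amin<st[i,4]<3000: continue
        cs,_=cv2.findContours((L==i).astype(np.uint8),cv2.RETR_EXTERNAL,cv2.CHAIN_APPROX_NONE)
        px=np.argwhere(L==i)[:,::-1]
        zz=np.median(Z[L==i])
        W=plane(f,px,zz)
        (cx,cy),(a,b),ang=cv2.minAreaRect((W[:,:2]*1000).astype(np.float32))
        if a<b:a,b,ang=b,a,ang+90
        col=f["img"][L==i].mean(0)
        out.append((ce[i],cx,cy,a,b,ang,zz,col))
    return out
E
python3 - <<'E'
from h import *
for n in("top","scene"):
    f=dict(np.load(f"{n}0.npz"))
    P=cloud(f)
    print(n,"bench",np.nanmedian(P[340:400,100:300,2]) if n=="top" else np.nanmedian(P[350:400,300:400,2]), np.nanstd(P[340:400,100:300,2]))
    for b in blobs(f,.017,.042):
        print(np.round(b[0]),"c %.1f %.1f  %.1fx%.1f ang %.1f z %.4f"%b[1:7],np.round(b[7]))
E
```

```text
top bench 4.515487142676723e-05 0.0018198010363036166
[264. 119.] c 781.0 10.4  106.4x59.1 ang 101.7 z 0.0299 [27. 28. 31.]
[157. 180.] c 622.9 232.9  73.0x29.8 ang 87.0 z 0.0319 [113. 115. 122.]
[371. 193.] c 628.8 -236.6  70.4x29.2 ang 57.1 z 0.0265 [133.  85.  57.]
[152. 211.] c 551.4 237.8  138.0x32.5 ang 85.3 z 0.0319 [115. 118. 125.]
[327. 223.] c 554.4 -145.7  101.1x26.1 ang 166.7 z 0.0264 [126. 128. 136.]
[432. 232.] c 554.0 -373.9  130.7x29.5 ang 11.1 z 0.0263 [121. 123. 130.]
[373. 241.] c 524.5 -247.1  71.4x27.1 ang 168.5 z 0.0263 [119. 122. 129.]
[146. 244.] c 478.9 239.3  103.3x27.6 ang 87.6 z 0.0318 [116. 119. 127.]
[301. 285.] c 418.6 -99.4  100.8x26.1 ang 162.6 z 0.0263 [142.  94.  61.]
[414. 295.] c 414.6 -339.1  71.0x27.7 ang 153.6 z 0.0263 [133.  89. 104.]
[350. 325.] c 342.3 -210.4  39.7x28.0 ang 172.9 z 0.0236 [45. 45. 46.]
scene bench -0.0019328747802764374 0.069024692705239
[287.  62.] c -843.7 -1047.2  261.9x107.8 ang 83.1 z 0.0295 [96. 90. 71.]
[446.  87.] c -1023.4 -120.5  463.1x172.0 ang 177.4 z 0.0298 [89. 83. 64.]
[ 21. 106.] c 505.6 -1550.9  397.0x79.5 a
[... 633 characters left out ...]
5x39.5 ang 152.2 z 0.0218 [149.  98. 107.]
[189. 181.] c 559.1 -370.3  134.9x34.3 ang 10.0 z 0.0223 [136. 140. 136.]
[296. 190.] c 425.1 -94.7  107.1x34.9 ang 162.7 z 0.0220 [152.  90.  55.]
[230. 190.] c 530.4 -243.6  74.4x34.6 ang 168.4 z 0.0222 [133. 137. 132.]
[251. 205.] c 559.5 -141.0  103.5x33.2 ang 166.7 z 0.0225 [136. 140. 136.]
[205. 206.] c 634.8 -234.4  77.5x27.1 ang 56.8 z 0.0227 [156.  93.  59.]
[406. 243.] c 487.8 244.1  102.5x45.8 ang 87.5 z 0.0282 [124. 128. 124.]
[392. 259.] c 560.6 241.6  131.4x45.1 ang 89.2 z 0.0287 [124. 128. 124.]
[240. 276.] c 793.9 21.5  102.5x61.6 ang 100.1 z 0.0274 [48. 49. 50.]
[375. 275.] c 631.4 238.7  74.3x40.5 ang 88.3 z 0.0293 [121. 125. 121.]
```

Run:
```python
from h import *
from cell import *
f=dict(np.load("top0.npz"));g=f["img"].max(2)
m=np.zeros_like(g);m[150:290,100:285]=(g[150:290,100:285]<60)*255
m=cv2.morphologyEx(m,cv2.MORPH_CLOSE,np.ones((25,25)))
cs,_=cv2.findContours(m,cv2.RETR_EXTERNAL,cv2.CHAIN_APPROX_NONE);c=max(cs,key=cv2.contourArea)
for z in(.006,.016):
    W=plane(f,c[:,0],z)[:,:2]*1000; print(z,cv2.minAreaRect(W.astype(np.float32)))
xd=np.array([np.cos(np.radians(87.4)),np.sin(np.radians(87.4))]);print("org from long bar",np.array([551.4,237.8])-85*xd)
# refined bars: tight top-face heights
for b in blobs(f,.0235,.0295)+blobs(f,.0295,.036):
    if 20<b[4]<34: print(np.round(b[0]),"c %.1f %.1f  %.1fx%.1f ang %.1f z %.4f"%b[1:7])
def q(yaw): # tool z down, tool y at angle yaw
    from scipy.spatial.transform import Rotation as R
    y=np.array([np.cos(yaw),np.sin(yaw),0]);z=np.array([0,0,-1.]);x=np.cross(y,z)
    a=R.from_matrix(np.c_[x,y,z]).as_quat();return [a[3],*a[:3]]
for n,x,y,a in[("m",.554,-.146,166.7),("s",.5245,-.247,168.5),("l",.554,-.374,10.5),("pm",.48,.085,87.4),("ps",.62,.08,87.4)]:
    for k in(90,-90):print(n,k,solve_ik([x,y,.18],q(np.radians(a+k))))
```

```text
0.006 ((550.1329956054688, 156.19573974609375), (311.7967224121094, 217.1900634765625), 87.26602935791016)
0.016 ((548.2566528320312, 154.052490234375), (308.736572265625, 215.05844116210938), 87.26602172851562)
org from long bar [547.54414601 152.88750157]
[432.  40.] c 1029.7 -378.3  250.2x20.0 ang 90.1 z 0.0248
[457.  51.] c 1004.0 -444.1  120.1x20.3 ang 90.6 z 0.0250
[362.  52.] c 976.3 -206.7  93.9x20.2 ang 92.0 z 0.0249
[450.  60.] c 977.3 -425.9  154.0x20.9 ang 89.9 z 0.0250
[371. 193.] c 629.5 -237.1  70.4x27.4 ang 57.1 z 0.0267
[327. 223.] c 555.0 -146.0  99.8x25.9 ang 166.7 z 0.0264
[432. 232.] c 554.4 -374.9  130.1x28.0 ang 10.5 z 0.0265
[373. 240.] c 524.9 -247.4  70.5x26.6 ang 168.4 z 0.0264
[301. 285.] c 418.8 -99.5  100.3x25.9 ang 162.6 z 0.0264
[414. 295.] c 415.0 -339.5  69.2x26.1 ang 151.7 z 0.0265
[157. 179.] c 624.0 234.0  70.6x26.8 ang 88.0 z 0.0322
[151. 210.] c 552.1 237.1  130.8x26.9 ang 87.0 z 0.0323
[146. 243.] c 479.3 240.9  99.7x26.6 ang 87.5 z 0.0320
m 90 [-3.80167239e-01  4.00251098e-01  1.85933505e+00 -4.44089210e-16
  8.82006510e-01  1.42275788e+00]
m -90 [-3.80167239e-01  4.00251098e-01  1.85933505e+00 -4.44089210e-16
  8.82006510e-01 -1.71883477e+00]
s 90 [-5.61155163e-01  4.11710188e-01  1.84263676e+00 -4.44089210e-16
  8.87245705e-01  1.21035403e+00]
s -90 [-5.61155163e-01  4.11710188e-01  1.84263676e+00 -4.44089210e-16
  8.87245705e-01 -1.93123863e+00]
l 90 [-6.98727825e-01  5.60212620e-01  1.61706150e+00 -4.44089210e-16
  9.64318532e-01 -2.45278372e+00]
l -90 [-6.98727825e-01  5.60212620e-01  1.61706150e+00 -4.44089210e-16
  9.64318532e-01  6.88808930e-01]
pm 90 None
pm -90 [ 3.11690345e-02  2.53744211e-01  2.06207198e+00 -4.44089210e-16
  8.25776465e-01  7.65475951e-02]
ps 90 None
ps -90 [ 1.61129796e-02  4.87565225e-01  1.72942273e+00 -4.44089210e-16
  9.24604701e-01  6.14915402e-02]
```

Loose lengths come out at 100, 130 and 70 mm. The tray origin is about (548,153), at 87.3°. Short goes in the y=-72 row, long in the middle row and medium in the y=+72 row. I'll start with the medium bar.

```bash
cat > job.py <<'E'
from cell import *
from h import *
from scipy.spatial.transform import Rotation as R
def q(deg):
    yaw=np.radians(deg);y=np.array([np.cos(yaw),np.sin(yaw),0]);z=np.array([0,0,-1.]);x=np.cross(y,z)
    a=R.from_matrix(np.c_[x,y,z]).as_quat();return [a[3],*a[:3]]
O=np.array([.5483,.153]);A=87.3
xd=np.array([np.cos(np.radians(A)),np.sin(np.radians(A))]);yd=np.array([-xd[1],xd[0]])
def st(m):
    s=get_state();print(m,"t %.1f"%s["time"],"w %.4f"%s["grip_width"],np.round(s["ee_pos"],4),np.round(s["force"],1))
def pick(x,y,yaw):
    grip(.062,60)
    reach([x,y,.30],q(yaw)); st("above")
    print("hit",move_linear([x,y,.185],speed=.15,force_limit=15))
    print("hit",move_linear([x,y,.177],speed=.05,force_limit=15)); st("down")
    grip(.018,60); st("gripped")
    move_linear([x,y,.30],speed=.12); st("lifted")
def place(row):
    p=O-.070*xd+row*yd
    reach([*p,.30],q(A-90)); st("over tray")
    print("hit",move_linear([*p,.20],speed=.12,force_limit=20))
    print("hit",move_linear([*p,.180],speed=.02,force_limit=4)); st("set")
    grip(.040); pause(.2)
    e=get_state()["ee_pos"]
    move_linear([e[0],e[1],.30],speed=.15); st("clear")
def look(n):
    for c in("top","scene"):
        f=grab_frame(c);cv2.imwrite(f"pics/{c}{n}.png",f["img"][:,:,::-1]);np.savez(f"{c}{n}.npz",**f)
E
python3 - <<'E'
from job import *
pick(.5550,-.1460,166.7+90)
look(1)
E
```

```text
above t 3.4 w 0.0620 [ 0.5552 -0.1453  0.3001] [-0.7  0.2 -0.5]
hit False
hit False
down t 4.6 w 0.0620 [ 0.555  -0.146   0.1771] [-0.3  0.3  0.6]
gripped t 5.0 w 0.0250 [ 0.5553 -0.1461  0.1775] [-0.2  0.2  1.8]
lifted t 6.2 w 0.0246 [ 0.5545 -0.1458  0.2988] [ 0.9 -0.2 -0.9]
```

View pics/scene1.png

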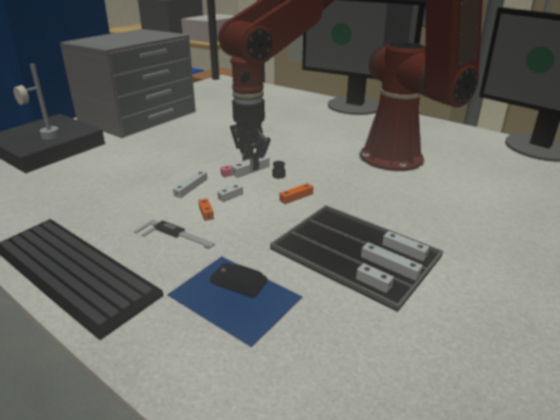

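The medium bar hangs level in the gripper at about (252,166), and its neighbours haven't moved. Now I'll place it.

Run:
```python
from job import *
place(.072)
look(2)
```

```text
over tray t 7.5 w 0.0248 [0.4734 0.0862 0.3   ] [-0.3 -0.1 -1.1]
hit False
hit True
set t 9.3 w 0.0248 [0.473  0.0865 0.1834] [-0.9  0.2  3.9]
clear t 10.7 w 0.0401 [0.4714 0.0864 0.299 ] [0.1 0.2 0.1]
```

View pics/scene2.png

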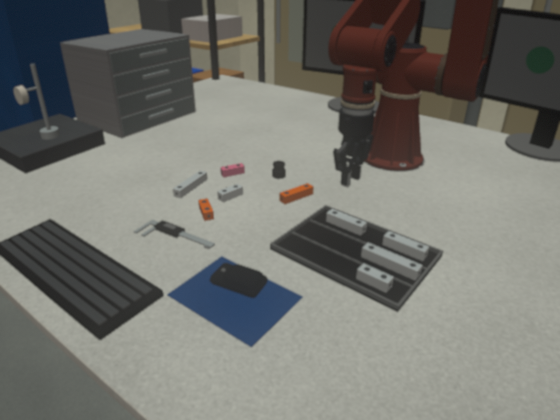

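The medium bar lies flat at (347,221), in line with the medium bar already in that row. It touched down at the expected height. Next come the short and long bars.

Run:
```python
from job import *
pick(.5249,-.2474,168.4+90)
assert .022<get_state()["grip_width"]<.03
place(-.072)
pick(.5544,-.3749,10.5-90)
assert .022<get_state()["grip_width"]<.03
place(0)
goto_joints([1.161,.217,1.613,0,1.311,-.112]); pause(.3)
look(3); st("end")
f=dict(np.load("top3.npz"))
for b in blobs(f,.0235,.0295)+blobs(f,.0295,.037):
    if 20<b[4]<34 and b[1]<900:
        d=np.array(b[1:3])/1000-O
        print(np.round(b[0]),"c %.1f %.1f  %.1fx%.1f ang %.1f z %.4f"%b[1:7],"tray",np.round([d@xd*1000,d@yd*1000],1))
```

```text
above t 12.5 w 0.0622 [ 0.5249 -0.2467  0.2998] [ 0.3 -0.2 -0.4]
hit False
hit False
down t 13.7 w 0.0618 [ 0.5248 -0.2474  0.1771] [-0.3 -0.8 -0.5]
gripped t 14.1 w 0.0246 [ 0.5252 -0.2476  0.1774] [0.9 0.7 1.5]
lifted t 15.3 w 0.0249 [ 0.5244 -0.2471  0.2988] [-0.4 -0.2 -1.5]
over tray t 16.6 w 0.0248 [0.6169 0.079  0.2995] [ 0.1 -0.7 -2.3]
hit False
hit True
set t 18.3 w 0.0248 [0.6169 0.0797 0.1834] [ 0.4 -0.3  3.9]
clear t 19.8 w 0.0403 [0.615  0.0796 0.2989] [ 0.1 -0.  -1.4]
above t 21.8 w 0.0621 [ 0.555  -0.3737  0.2999] [0.6 0.1 0.9]
hit False
hit False
down t 23.0 w 0.0619 [ 0.5543 -0.3749  0.1771] [ 0.6  0.  -0.7]
gripped t 23.4 w 0.0250 [ 0.5546 -0.3751  0.1775] [-0.2 -1.   0.6]
lifted t 24.6 w 0.0246 [ 0.5539 -0.3745  0.2985] [-0.5  0.5 -2.4]
over tray t 26.3 w 0.0252 [0.5455 0.0822 0.3002] [-0.8 -0.3 -2.2]
hit False
hit True
set t 28.0 w 0.0248 [0.545  0.083  0.1834] [ 1.2 -0.6  4.9]
clear t 29.4 w 0.0403 [0.5429 0.083  0.299 ] [ 0.3  0.1 -0.1]
end t 32.1 w 0.0403 [0.1836 0.5976 0.4048] [-0.6  0.6  0.3]
[261. 127.] c 765.0 15.1  79.0x26.6 ang 115.3 z 0.0268 tray [-127.5 -223. ]
[371. 193.] c 629.8 -237.3  70.4x26.9 ang 57.1 z 0.0266 tray [-386.   -99.8]
[301. 285.] c 418.8 -99.5  100.3x26.1 ang 162.7 z 0.0263 tray [-258.3  117.5]
[414. 295.] c 414.1 -339.3  71.0x25.6 ang 151.7 z 0.0261 tray [-498.1  110.8]
[156. 179.] c 623.8 234.3  69.2x26.1 ang 89.2 z 0.0324 tray [ 84.7 -71.6]
[226. 187.] c 616.4 78.7  70.1x26.5 ang 87.8 z 0.0326 tray [-71.  -71.5]
[151. 210.] c 552.1 237.3  130.5x26.8 ang 87.1 z 0.0322 tray [84.4  0.2]
[222. 219.] c 544.3 82.1  130.2x26.4 ang 87.2 z 0.0325 tray [-71.    0.6]
[145. 243.] c 479.4 240.9  99.7x26.6 ang 87.4 z 0.0320 tray [84.6 73. ]
[216. 253.] c 472.2 85.3  100.6x26.4 ang 87.2 z 0.0324 tray [-71.2  72.8]
```

View pics/top3.png

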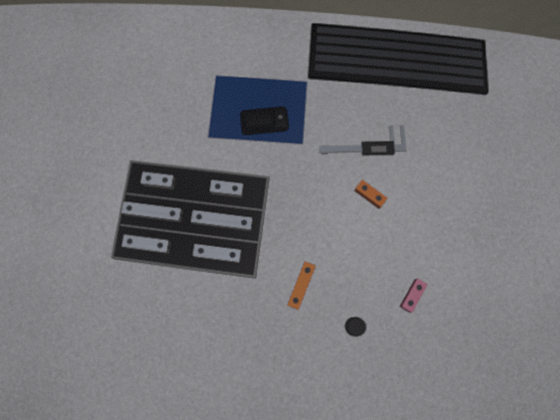

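View pics/scene3.png

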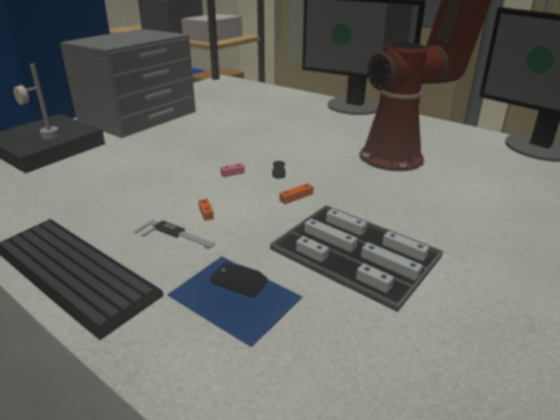

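The top view shows the placed bars at (226,187), (222,219) and (216,253), each beside the bar of its own length. Nothing else has moved, and the holes face up. Handing in.

```bash
python3 -c "
from cell import *
print(hand_in())"
```

```text
the job is handed in; nothing more can be done
None
```

All three bars are in the tray, each in the empty half of the row that holds its match, and the job is handed in. The arm's clock read 32 s of the allowed 69 s when it was back at its start pose, touching nothing.

**Placing:** I gripped each loose aluminium bar at its middle and lowered it until it touched the tray floor, then let go. The contact height matched the expected one within about 1 mm.

**Position:** In the last top view, the placed bars sit within about 1.5 mm of the suggested centres:

| Bar | Row (tray y) | Measured centre (tray x, y) | Angle to the row |
|---|---|---|---|
| Short | -72 mm | -71.0, -71.5 mm | 0.5° |
| Long | 0 mm | -71.0, 0.6 mm | 0.1° |
| Medium | +72 mm | -71.2, 72.8 mm | 0.1° |

They lie flat with their screw holes up, well clear of the ribs.

**Other objects:** The bars already in the tray and the orange and pink look-alikes measured the same before and after, within about 1 mm. The short tray bar's measured angle differed by about 1° between views, which I take as measurement noise. I checked the caliper, mouse and loupe by eye only, and they look unmoved.

No check failed.

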